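# Unscrew the battery cap of a control unit

## Task

Open the battery well of the white control unit: unscrew its large ribbed black cap (counter-clockwise, about a third of a turn in all, regripping as you need), lift it off, and set it down upright in the round steel dish.

Things in the scene. Friction and masses are not known exactly. Their poses are not given: they have to be found in the camera images.
- unit: White steel control unit fixed to the bench, 140 mm (its x) by 190 mm (its y) by 60 mm high; a dark display and rocker switch on its -x face. Origin at the centre of its underside, z up. The battery well's neck and cap stand on its top, 40 mm along +y from the origin. A small fixed black plug (28 mm wide, 14 mm high, not the cap) stands on its top 60 mm along -y.
- cap_mid (a point): The battery cap: black, ribbed, round, 54 mm in diameter, 44 mm high, 80 g, screwed on the unit's neck, upright. This point is on its axis, half-way up; its lower edge starts 8 mm above the unit's top. z up; a low bar along its x crosses its flat top. It can be gripped at any angle. Once free it lifts straight up and is clear of the neck after 40 mm.
- neck_top (a point): Centre of the rim of the neck under the cap, 44 mm above the unit's top; hidden at first. Coarse thread, light friction: the cap comes free when turned counter-clockwise (seen from above) by 115 to 130 degrees in all, best 122, so two grasps of about 61 degrees; a stop blocks it beyond about 135. The cap need not be raised while it is turned.
- dish_floor (a point): Round shallow dish of bare steel, loose, 156 mm across at the rim, 138 mm across its flat floor, 15 mm high. This point is the centre of its inner floor, 4 mm above the bench. A rectangular aluminium parts tin, an amber jar with a black lid and a screwdriver lie near and are not needed.
Not all that is in view belongs to the job. Leave any blue or green look-alike of the part that bears cap_mid alone. Of the things that look like the part that bears dish_floor, take the one that is farthest to the robot's left at the start.

How it is judged:
On the way:
1. the cap is off: lifted clear above the neck (z of cap_mid in the frame of unit above 0.13 m and contact force between cap and unit below 0.1 N), for 0.1 s.
At the end, for the whole second after the job is handed in: The cap stands upright (within 11 degrees) and at rest on the floor of the round dish, its axis within 45 mm of the dish's centre, the dish standing on the bench (horizontal distance between cap_mid and dish_floor below 0.045 m and z of cap_mid in the frame of dish_floor below 0.03 m and angle between cap_mid's own z axis and vertical below 0.2 rad and height (world z) of dish_floor below 0.015 m and linear speed of cap below 0.03 m/s); the robot touches nothing.
It also fails if it takes over 48 s, if anything falls off the work surface, if the arm or the gripper's body presses on something with over 40 N, if the wrist force passes 120 N, or if a joint passes its speed limit or range.

## Robot

A 6-joint arm with a two-finger parallel gripper is mounted at the origin on the work surface. World frame = base frame: x ahead of the robot, y to its left, z up, the work surface at z = 0. Lengths are in m, angles in rad, forces in N, time in s.
With the tool pointing down it reaches from about 0.35 to 0.85 m from the base axis. Payload 8.1 kg.
Tool frame: the origin (TCP) lies at the very end of the fingers, on their centre line; the grasp point (between the pads) lies 19 mm behind it; x points along the fingers, y is the direction in which the jaws open and shut, and the axes are right-handed (so a half turn about x gives the same grasp; the last joint's range is limited). The gripper opens to 93 mm and grips with 3 to 60 N. Pads are 15 mm wide; open, the fingers measure 128 mm over their backs; the gripper's body (75 mm by 188 mm) begins 65 mm behind the grasp point.
Start: joints at [1.192, 0.13, 1.488, -0, 1.523, -0.085], TCP at [0.174, 0.574, 0.192] pointing down, gripper open.
Joint ranges: [-2.96, 2.96], [-0.89, 2.26], [0.02, 2.5], [-1.34, 4.48], [0, 2.73], [-2.66, 2.66]. Speed limits (rad/s): [2.39, 2.39, 2.79, 3.14, 3.14, 3.14].

## Interface

Orientations are given as a rotation vector (axis times angle).
In Python, from plant import * gives the robot as it stands. The module is installed in compiled form; this text tells all that it offers.
- The arm moves only by the tool apply_moves, never from a script. Its argument "series" is a list of rows, each an object with "jaw": the gripper's target within -1 to 1 (shut at 1, half-way at 0, fully open at -1); "linear": the shift along the tool's x, y, z normalised to -1 to 1, where 1 is 0.6 m, a list of three; "roll": the turn about the tool's x normalised to -1 to 1, where 1 is 30 degrees. A call has 1 to 20 rows; each row is the pose to reach, as a shift and turn from the pose measured when the call began, along the tool's axes at that moment; what a row does not reach only later rows make up. A row lasts 1/8 s, in which the tool goes at most 62.5 mm and 10.7 degrees, less where a joint would pass 70% of its speed; a pose out of reach is approached as far as the arm can. A call with a number of a shift or a turn outside -1 to 1 is refused whole. A call with a gripper value outside its range is refused whole. The fingers move at their own pace and stop on an object; "force" is the grip in N (left out, the last holds). Time passes only in rows, so rows that repeat a pose let the fingers close. It gives the time, the measured TCP pose, the force and the opening at its end, in the units of the state.
- read_state(): the state, without advancing time (a new reading comes with each control period).
- read_camera(name): name is "side" or "top"; returns a dict with "pixels" (400x640x3 uint8, blue, green, red), "intrinsics" (3x3 intrinsics, pixels), "rvec" (rotation vector, rad) and "tvec" (3), from world to camera coordinates, as OpenCV has them. Camera axes: x right, y down, z forward; pixel columns grow to the right and rows downward; lengths in m; the calibration is good to about 2 mm. A picture is of the moment at which its call begins. There is no depth.
- close_job(): hands the job in, once; it reports no verdict.
The state is a dict: "t": time; "q": joint angles; "dq": joint speeds; "joint_torque": joint torques, N m; "tool_pos": TCP position; "orientation": TCP orientation; "force": force on the tool from outside, world axes, zero at the start; "wrist_torque": the same for the moment, N m; "opening": finger opening in m.
Only numpy, scipy, OpenCV 4.12 (cv2) and the standard library are available. Lean on these libraries where they do the work, as an engineer would, in place of code of your own. Each camera call takes 0.05 s, during which the arm holds its last target. There are 200 camera calls.

## Working session

There is one attempt and no reset: what is moved stays moved. The work goes in short steps, Python scripts to look and compute and a tool call to move; the robot and the scene stay as the last step left them, time stands still between calls to the robot, and variables do not carry over. Pictures are saved under pics/ and viewed, about 8 in all and at most 12, crops included, and the job is handed in when it is done.

Besides the shell and the picture viewer there is one more tool, called after "Emit:" in YAML: its name, and indented under it one key for each argument. apply_moves: Moves the arm, as the interface text tells. Its arguments: {"type":"object","properties":{"series":{"type":"array"},"force":{"type":"number"}},"required":["series"]}

```bash
mkdir -p pics; cat > h.py <<'E'
from plant import *
import numpy as np, cv2
def shot(n,f,crop=None,s=1):
    c=read_camera(n); im=c["pixels"]; 
    np.savez(f"pics/{f}.npz",K=c["intrinsics"],r=c["rvec"],t=c["tvec"]); cv2.imwrite(f"pics/{f}_raw.png",im)
    save(im,f,crop,s); return c
def save(im,f,crop=None,s=1):
    if crop: x0,y0,x1,y1=crop; im=im[y0:y1,x0:x1]
    cv2.imwrite(f"pics/{f}.png",cv2.resize(im,None,fx=s,fy=s,interpolation=cv2.INTER_CUBIC))
def ray(f,px):
    d=np.load(f"pics/{f}.npz"); R=cv2.Rodrigues(d["r"])[0]; o=-R.T@d["t"].ravel()
    return o, R.T@np.linalg.inv(d["K"])@np.array([*px,1.])
def at(f,px,z):
    o,d=ray(f,px); return o+d*(z-o[2])/d[2]
def proj(f,p):
    d=np.load(f"pics/{f}.npz"); return cv2.projectPoints(np.array(p,float).reshape(-1,1,3),d["r"],d["t"],d["K"],None)[0].reshape(-1,2)
E
python3 - <<'E'
from h import *
shot("top","t1",s=1.25); shot("side","s1",s=1.25)
s=read_state(); print(s); print(cv2.Rodrigues(np.array(s["orientation"]))[0].round(3))
E
```

```text
{'t': 0.1, 'q': array([ 1.19157846e+00,  1.31101414e-01,  1.48916354e+00,  8.51367162e-06,
        1.52301228e+00, -8.54137642e-02]), 'dq': array([-0.00068038, -0.00176475, -0.00255643, -0.00032515,  0.00168965,
        0.00212244]), 'joint_torque': array([ 6.47980432e-04, -5.61336350e+01, -4.93100417e+01,  7.69376359e-02,
        2.89588451e-02, -6.38796109e-05]), 'tool_pos': array([0.17353199, 0.57377143, 0.19148673]), 'orientation': array([ 0.22932617,  1.55886338, -0.23190588]), 'force': array([-0.21862217,  0.04349402,  0.11154815]), 'wrist_torque': array([-0.0482203 ,  0.0215467 , -0.07534781]), 'opening': 0.09263806740360397}
[[-0.001  0.29   0.957]
 [-0.002  0.957 -0.29 ]
 [-1.    -0.002 -0.   ]]
```

View pics/t1.png

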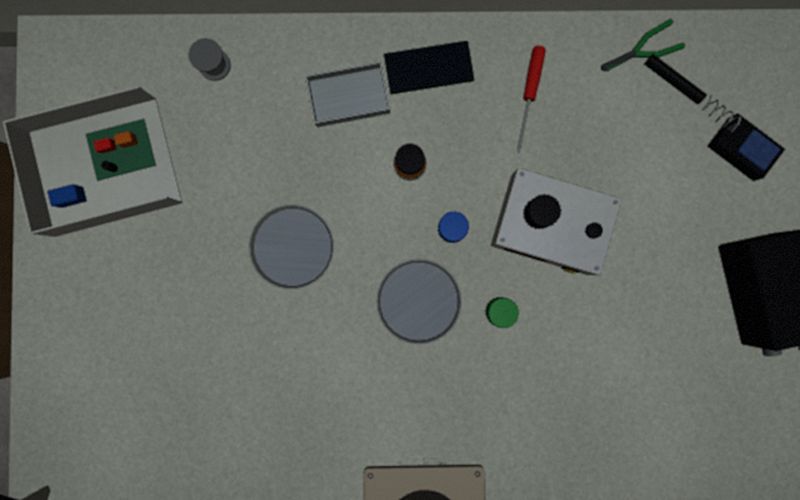

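View pics/s1.png

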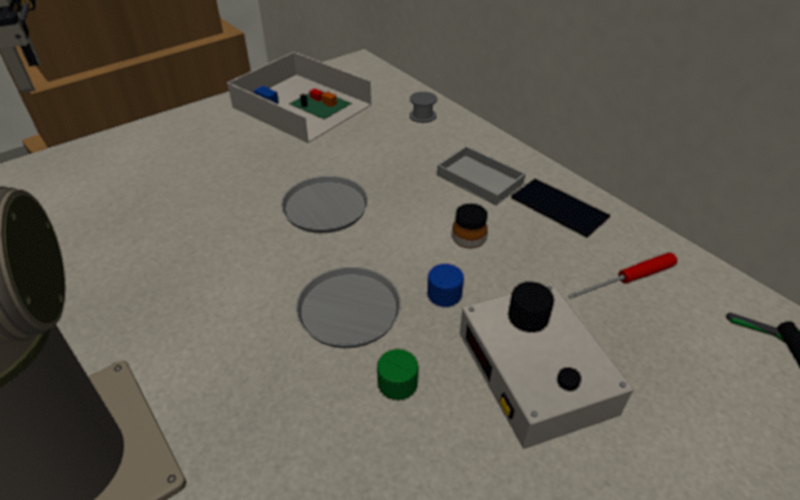

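The top view shows two identical-looking dishes, at (292,246) and (419,301). The left-most, at (292,246), is +y in the world and so the one meant. The black cap is on the white unit at (542,211) and the plug at (593,230). The blue (453,227) and green (503,312) caps are look-alikes to leave alone. I'll confirm this in an enlarged crop.

```bash
python3 - <<'E'
from h import *
im=cv2.imread("pics/t1_raw.png"); save(im,"t1c",(190,120,510,280),2.5)
im=cv2.imread("pics/s1_raw.png"); save(im,"s1c",(210,130,530,360),2.5)
for p in [(292,246),(419,301)]: print(at("t1",(p[0]/1.25,p[1]/1.25),0.015).round(3))
print(at("t1",(542/1.25,211/1.25),.112).round(3), at("t1",(593/1.25,230/1.25),.074).round(3))
E
```

```text
[0.508 0.233 0.015]
[0.405 0.003 0.015]
[ 0.553 -0.197  0.112] [ 0.525 -0.294  0.074]
```

View pics/t1c.png

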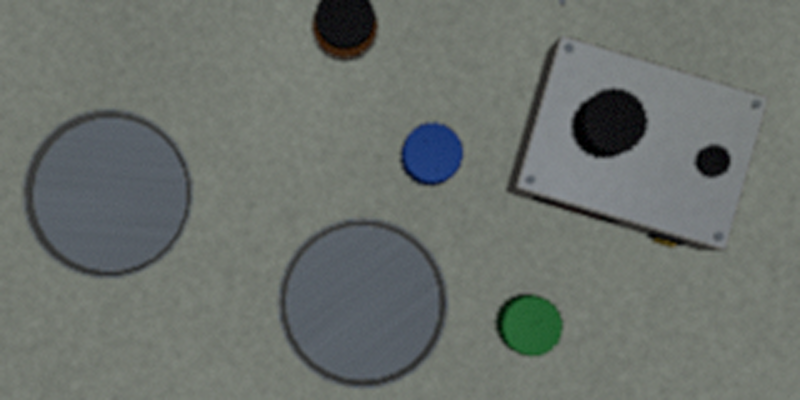

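View pics/s1c.png

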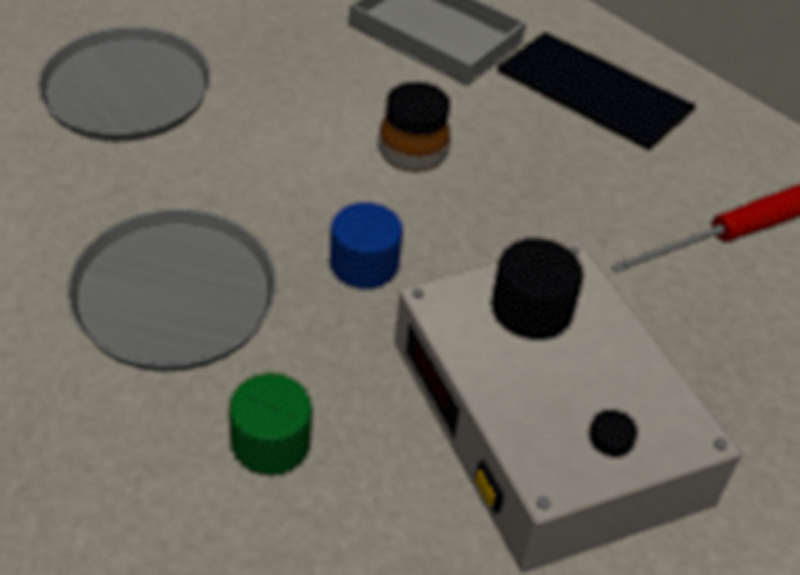

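The crops confirm two equal grey dishes: the left one is centred at crop (109,192), the other at (363,302). Cap top is at (613,122) in the top crop and about (539,268) in the side crop. Next I fit the unit's pose.

```bash
python3 - <<'E'
from h import *
from scipy.optimize import least_squares
T=lambda p:np.array(p)/2.5+[190,120]
S=lambda p:np.array(p)/2.5+[210,130]
cor=[(.07,.095),(.07,-.095),(-.07,-.095),(-.07,.095)]
tp=T([(560,38),(765,93),(724,248),(514,187)]); 
obs=[("t1",(.07,.095,.06),tp[0]),("t1",(.07,-.095,.06),tp[1]),("t1",(-.07,-.095,.06),tp[2]),("t1",(-.07,.095,.06),tp[3]),
("s1",(-.07,.095,.06),S((402,292))),("s1",(.07,-.095,.06),S((739,456))),("s1",(-.07,-.095,.06),S((530,521))),
("t1",(0,.04,.112),T((613,122))),("s1",(0,.04,.112),S((539,268)))]
def w(x,p): c,s=np.cos(x[2]),np.sin(x[2]); return (x[0]+c*p[0]-s*p[1],x[1]+s*p[0]+c*p[1],p[2])
f=lambda x:np.concatenate([proj(n,w(x,p))[0]-u for n,p,u in obs])
r=least_squares(f,[.54,-.235,-.28],loss="soft_l1"); print(r.x.round(4),r.fun.round(1)); print("cap",np.round(w(r.x,(0,.04,.09)),4))
print("cap top",at("t1",T((613,122)),.112).round(4),at("s1",S((539,268)),.112).round(4))
print("dish",at("t1",T((109,192)),.015).round(4),at("s1",S((124,82)),.015).round(4))
E
```

```text
[ 0.5428 -0.239  -0.3063] [-0.2 -1.8  1.4  1.5  0.   1.1 -0.1  0.  -3.1 -1.6  0.6 -0.6  0.7  1.4
  0.2 -0.7 -0.6 -0.6]
cap [ 0.5549 -0.2008  0.09  ]
cap top [ 0.5534 -0.2003  0.112 ] [ 0.5547 -0.2022  0.112 ]
dish [0.5075 0.2326 0.015 ] [0.5056 0.228  0.015 ]
```

Emit:
apply_moves:
  series:
    - {"jaw":-1,"linear":[-0.05,-0.38,0.6],"roll":1}
    - {"jaw":-1,"linear":[-0.05,-0.38,0.6],"roll":1}
    - {"jaw":-1,"linear":[-0.05,-0.38,0.6],"roll":1}
    - {"jaw":-1,"linear":[-0.05,-0.38,0.6],"roll":1}
    - {"jaw":-1,"linear":[-0.05,-0.38,0.6],"roll":1}
    - {"jaw":-1,"linear":[-0.05,-0.38,0.6],"roll":1}
    - {"jaw":-1,"linear":[-0.05,-0.38,0.6],"roll":1}
    - {"jaw":-1,"linear":[-0.05,-0.38,0.6],"roll":1}
    - {"jaw":-1,"linear":[-0.05,-0.38,0.6],"roll":1}

```text
t: 1.23
tool_pos: [0.4516, 0.2514, 0.2214]
orientation: [0.638, 1.476, -0.641]
force: [-0.2, -0.7, -0.0]
opening: 0.0933
```

```bash
cat >> h.py <<'E'
def plan(x,y,z):
    s=read_state(); R=cv2.Rodrigues(np.array(s["orientation"]))[0]
    print("t",s["t"],"tcp",s["tool_pos"].round(4),"q",s["q"].round(3),"yaw",np.arctan2(R[1,1],R[0,1]).round(4),"tilt",R[:,0].round(3),"F",s["force"].round(1),"M",s["wrist_torque"].round(2),"op",round(s["opening"],4))
    print("lin",(R.T@(np.array([x,y,z])-s["tool_pos"])/.6).round(4))
E
python3 -c "
from h import *
plan(.554,-.201,.2)"
```

```text
t 1.225 tcp [0.4516 0.2514 0.2214] q [ 4.090e-01 -1.040e-01  1.672e+00 -1.000e-03  1.576e+00 -3.430e-01] yaw 0.7526 tilt [-0.002 -0.001 -1.   ] F [-0.2 -0.7 -0. ] M [-0.01  0.02  0.05] op 0.0933
lin [ 0.0364 -0.3908  0.667 ]
```

Emit:
apply_moves:
  series:
    - {"jaw":-1,"linear":[0.02,-0.39,0.667],"roll":1}
    - {"jaw":-1,"linear":[0.02,-0.39,0.667],"roll":1}
    - {"jaw":-1,"linear":[0.02,-0.39,0.667],"roll":1}
    - {"jaw":-1,"linear":[0.02,-0.39,0.667],"roll":1}
    - {"jaw":-1,"linear":[0.02,-0.39,0.667],"roll":1}
    - {"jaw":-1,"linear":[0.02,-0.39,0.667],"roll":1}
    - {"jaw":-1,"linear":[0.02,-0.39,0.667],"roll":1}
    - {"jaw":-1,"linear":[0.02,-0.39,0.667],"roll":1}
    - {"jaw":-1,"linear":[0.02,-0.39,0.667],"roll":1}
    - {"jaw":-1,"linear":[0.02,-0.39,0.667],"roll":1}

```text
t: 2.48
tool_pos: [0.5545, -0.1987, 0.2096]
orientation: [1.036, 1.311, -1.039]
force: [0.4, -0.3, 0.2]
opening: 0.0931
```

Emit:
apply_moves:
  series:
    - {"jaw":-1,"linear":[0,0,0],"roll":1}
    - {"jaw":-1,"linear":[0,0,0],"roll":1}
    - {"jaw":-1,"linear":[0,0,0],"roll":1}
    - {"jaw":-1,"linear":[0,0,0],"roll":1}

```text
t: 2.98
tool_pos: [0.5548, -0.1967, 0.2098]
orientation: [1.418, 1.059, -1.421]
force: [0.4, -0.0, -0.8]
opening: 0.0927
```

```bash
python3 -c "
from h import *
shot('side','s2',(330,100,530,360),2.3)
plan(.554,-.201,.077)
print(proj('s2',[read_state()['tool_pos']]))"
```

```text
t 3.025 tcp [ 0.5547 -0.1971  0.2099] q [-4.270e-01  9.500e-02  1.495e+00 -1.000e-03  1.553e+00 -1.400e-01] yaw -0.2874 tilt [-0.002 -0.001 -1.   ] F [-0.7 -0.5 -1.1] M [-0.11  0.12  0.  ] op 0.0927
lin [0.2214 0.001  0.0064]
[[433.65748986 188.85662656]]
```

View pics/s2.png

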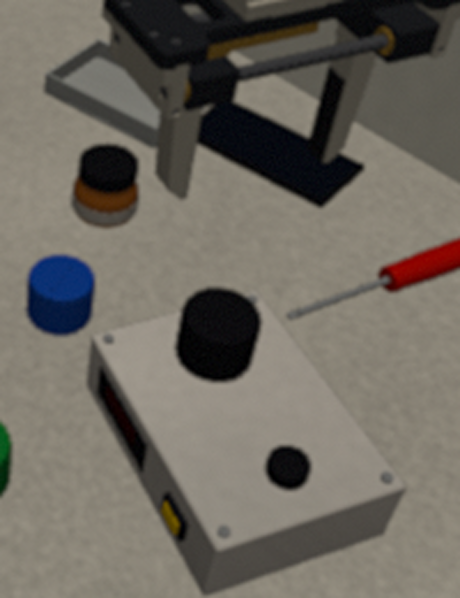

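The fingers straddle the cap's line, but their tips, at about crop (180,195) and (332,162), don't obviously agree with the projected TCP. I'll check with an overlay.

```bash
python3 - <<'E'
from h import *
shot('top','t3'); s=read_state(); p=s["tool_pos"]; R=cv2.Rodrigues(np.array(s["orientation"]))[0]
out=[]
for f,raw,(x0,y0,x1,y1) in [("s2","s2_raw",(380,90,500,250)),("t3","t3_raw",(370,90,530,250))]:
    im=cv2.resize(cv2.imread(f"pics/{raw}.png")[y0:y1,x0:x1],None,fx=3.5,fy=3.5,interpolation=cv2.INTER_CUBIC)
    im=cv2.convertScaleAbs(im,alpha=1.6)
    for sg in (-1,1):
        a=p+sg*R[:,1]*.0465; pts=[a+R[:,2]*.0075,a-R[:,2]*.0075,a-R[:,2]*.0075-R[:,0]*.04,a+R[:,2]*.0075-R[:,0]*.04]
        cv2.polylines(im,[((proj(f,pts)-[x0,y0])*3.5).astype(int)],True,(0,0,255),1)
    c=np.array([.554,-.201,.112]); th=np.linspace(0,6.3,40)
    for z in (.112,.068):
        cv2.polylines(im,[((proj(f,[(c[0]+.027*np.cos(t),c[1]+.027*np.sin(t),z) for t in th])-[x0,y0])*3.5).astype(int)],True,(0,255,255),1)
    out.append(im)
h=max(i.shape[0] for i in out); cv2.imwrite("pics/o3.png",np.hstack([cv2.copyMakeBorder(i,0,h-i.shape[0],0,0,0) for i in out])[:, :800] if False else cv2.resize(np.hstack(out),None,fx=.8,fy=.8))
E
```

```text
(no output)
```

View pics/o3.png

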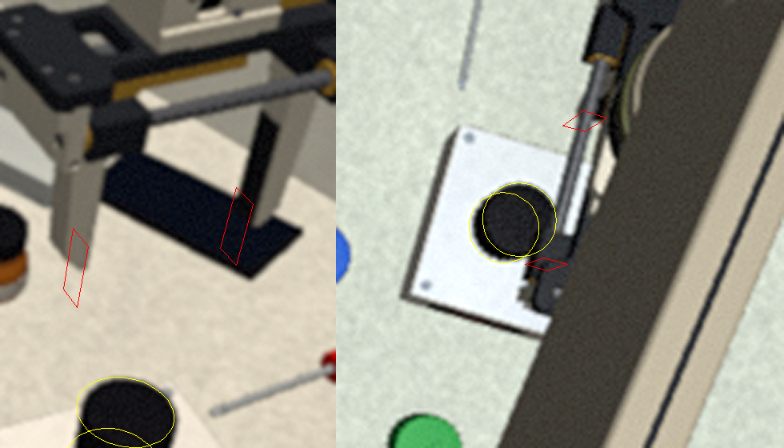

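The fingers in the pictures sit about 15–20 mm off the projected boxes, higher and toward +x. I'll go down to just above the cap, where fingertips and cap can be compared directly.

Emit:
apply_moves:
  series:
    - {"jaw":-1,"linear":[0.06,0,0.006],"roll":0}
    - {"jaw":-1,"linear":[0.133,0,0.006],"roll":0}
    - {"jaw":-1,"linear":[0.133,0,0.006],"roll":0}
    - {"jaw":-1,"linear":[0.133,0,0.006],"roll":0}

```text
t: 3.58
tool_pos: [0.5542, -0.2009, 0.1317]
orientation: [1.416, 1.059, -1.418]
force: [0.9, -0.1, 1.4]
opening: 0.0929
```

```bash
cat > ov.py <<'E'
from h import *
def ov(tag,boxes=True,dz=0):
    shot('side',f's{tag}'); shot('top',f't{tag}'); s=read_state(); p=s["tool_pos"]; R=cv2.Rodrigues(np.array(s["orientation"]))[0]
    o=s["opening"]/2; out=[]
    for f,(x0,y0,x1,y1),k in [(f"s{tag}",(385,100,495,220),5),(f"t{tag}",(420,90,480,210),5)]:
        im=cv2.resize(cv2.imread(f"pics/{f}_raw.png")[y0:y1,x0:x1],None,fx=k,fy=k,interpolation=cv2.INTER_CUBIC)
        im=cv2.convertScaleAbs(im,alpha=2)
        D=lambda P,c:cv2.polylines(im,[((proj(f,P)-[x0,y0]+.5)*k).astype(int)],True,c,1)
        for sg in (-1,1):
            a=p+sg*R[:,1]*o; b=p+sg*R[:,1]*(o+.0175)
            D([a+R[:,2]*.0075,a-R[:,2]*.0075,a-R[:,2]*.0075-R[:,0]*.04,a+R[:,2]*.0075-R[:,0]*.04],(0,0,255))
            D([a+R[:,2]*.0075,a-R[:,2]*.0075,b-R[:,2]*.0075,b+R[:,2]*.0075],(255,0,255))
        for z in (.112,):
            D([(.554+.027*np.cos(t),-.201+.027*np.sin(t),z) for t in np.linspace(0,6.2,40)],(0,255,255))
        out.append(im)
    cv2.imwrite(f"pics/o{tag}.png",np.hstack(out)[:600,:800])
    print(np.hstack(out).shape)
E
python3 -c "
from ov import *
ov('4'); plan(.554,-.201,.077)"
```

```text
(600, 850, 3)
t 3.675 tcp [ 0.5551 -0.2014  0.1328] q [-4.340e-01  1.370e-01  1.591e+00 -1.000e-03  1.411e+00 -1.470e-01] yaw -0.2868 tilt [ 0.002 -0.002 -1.   ] F [ 0.5 -0.4 -0.2] M [-0.13  0.07  0.01] op 0.0929
lin [ 0.093  -0.0021 -0.0003]
```

View pics/o4.png

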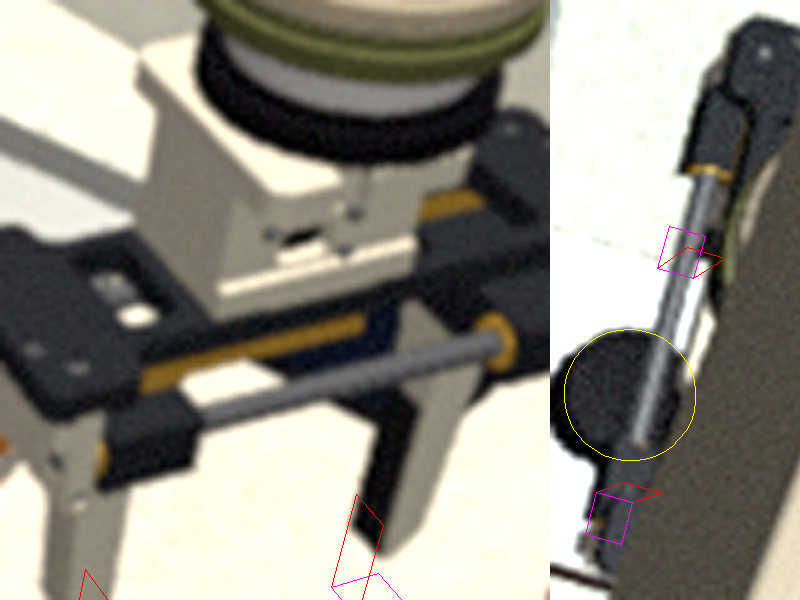

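Emit:
apply_moves:
  series:
    - {"jaw":-1,"linear":[0.02,-0.001,0],"roll":0}
    - {"jaw":-1,"linear":[0.035,-0.002,0],"roll":0}
    - {"jaw":-1,"linear":[0.05,-0.002,0],"roll":0}
    - {"jaw":-1,"linear":[0.05,-0.002,0],"roll":0}

```text
t: 4.18
tool_pos: [0.553, -0.2007, 0.1012]
orientation: [1.416, 1.059, -1.418]
force: [0.3, -0.7, 0.2]
opening: 0.0932
```

```bash
sed -i 's/(385,100,495,220),5)/(390,120,490,240),5)/' ov.py; python3 -c "
from ov import *
ov('5'); plan(.554,-.201,.077)"
```

```text
(600, 800, 3)
t 4.275 tcp [ 0.5538 -0.2011  0.1025] q [-4.340e-01  1.580e-01  1.624e+00 -1.000e-03  1.357e+00 -1.470e-01] yaw -0.2868 tilt [ 0.001 -0.002 -1.   ] F [ 0.8 -0.6 -0.1] M [-0.05  0.11 -0.02] op 0.093
lin [ 0.0425  0.0002 -0.0003]
```

View pics/o5.png

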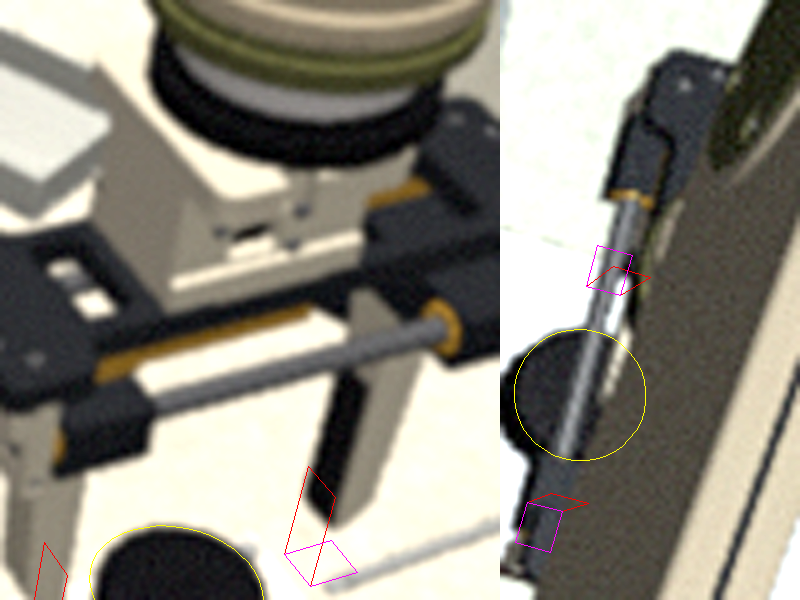

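The fingertips look displaced: either about 24 mm higher or about 27 mm sideways than the reported TCP. A gentle 3 N close here, reported 10 mm below the cap top, will decide which.

Emit:
apply_moves:
  series:
    - {"jaw":1,"linear":[0,0,0],"roll":0}
    - {"jaw":1,"linear":[0,0,0],"roll":0}
    - {"jaw":1,"linear":[0,0,0],"roll":0}
    - {"jaw":1,"linear":[0,0,0],"roll":0}
    - {"jaw":1,"linear":[0,0,0],"roll":0}
    - {"jaw":1,"linear":[0,0,0],"roll":0}
  force: 3

```text
t: 5.03
tool_pos: [0.5538, -0.2011, 0.1025]
orientation: [1.416, 1.057, -1.417]
force: [0.6, -0.5, -0.5]
opening: 0.0375
```

```bash
python3 -c "
from ov import *
plan(.554,-.201,.077)"
```

```text
t 5.025 tcp [ 0.5538 -0.2011  0.1025] q [-4.340e-01  1.580e-01  1.624e+00 -1.000e-03  1.357e+00 -1.470e-01] yaw -0.2868 tilt [ 0.001 -0.002 -1.   ] F [ 0.6 -0.5 -0.5] M [-0.04  0.06 -0.03] op 0.0375
lin [ 0.0425  0.0003 -0.0003]
```

Emit:
apply_moves:
  series:
    - {"jaw":1,"linear":[0,0,0],"roll":0}
    - {"jaw":1,"linear":[0,0,0],"roll":0}
    - {"jaw":1,"linear":[0,0,0],"roll":0}
    - {"jaw":1,"linear":[0,0,0],"roll":0}

```text
t: 5.52
tool_pos: [0.5538, -0.2011, 0.1025]
orientation: [1.416, 1.057, -1.417]
force: [-0.3, -0.7, -0.1]
opening: 0.0011
```

```bash
python3 - <<'E'
from h import *
plan(.554,-.201,.077)
shot("side","s6",(390,130,490,250),5); p=read_state()["tool_pos"]
im=cv2.convertScaleAbs(cv2.imread("pics/s6.png"),alpha=2)
for h in (0,.01,.02,.03,.04):
    u=((proj("s6",p+[0,0,h])[0]-[390,130]+.5)*5).astype(int); cv2.circle(im,u,2,(0,0,255),-1); print(h,u)
cv2.imwrite("pics/s6.png",im)
E
```

```text
t 5.525 tcp [ 0.5538 -0.2011  0.1025] q [-4.340e-01  1.580e-01  1.624e+00 -1.000e-03  1.357e+00 -1.470e-01] yaw -0.2868 tilt [ 0.001 -0.002 -1.   ] F [-0.3 -0.7 -0.1] M [-0.06  0.1   0.02] op 0.0011
lin [ 0.0426  0.0002 -0.0003]
0 [170 557]
0.01 [175 536]
0.02 [180 514]
0.03 [185 492]
0.04 [191 469]
```

View pics/s6.png

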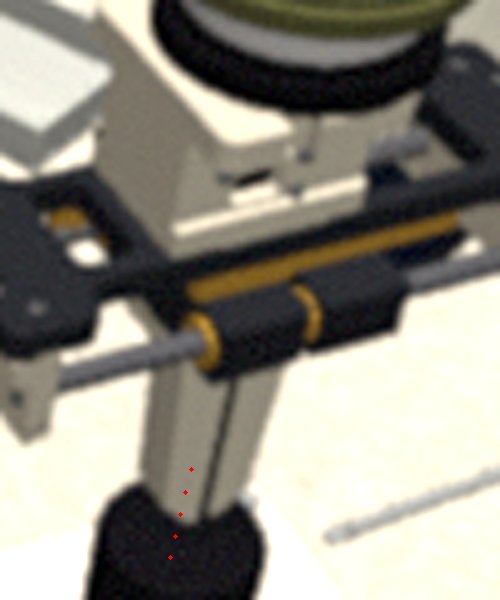

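The jaws closed fully without contact, and the tips sit over the cap's top. So the real tips are about 24 mm higher than the reported TCP, and the sideways offset is small (about 4 mm or less). I'll open and go down to reported z = 0.068, which is still safe if the reading were right.

Emit:
apply_moves:
  series:
    - {"jaw":-1,"linear":[0,0,0],"roll":0}
    - {"jaw":-1,"linear":[0,0,0],"roll":0}
    - {"jaw":-1,"linear":[0,0,0],"roll":0}
    - {"jaw":-1,"linear":[0,0,0],"roll":0}
    - {"jaw":-1,"linear":[0,0,0],"roll":0}
    - {"jaw":-1,"linear":[0,0,0],"roll":0}
    - {"jaw":-1,"linear":[0,0,0],"roll":0}
    - {"jaw":-1,"linear":[0,0,0],"roll":0}
    - {"jaw":-1,"linear":[0,0,0],"roll":0}
    - {"jaw":-1,"linear":[0.015,0,0],"roll":0}
    - {"jaw":-1,"linear":[0.03,0,0],"roll":0}
    - {"jaw":-1,"linear":[0.045,0,0],"roll":0}
    - {"jaw":-1,"linear":[0.0575,0,0],"roll":0}
    - {"jaw":-1,"linear":[0.0575,0,0],"roll":0}
  force: 3

```text
t: 7.32
tool_pos: [0.5531, -0.2008, 0.0669]
orientation: [1.416, 1.059, -1.418]
force: [0.1, -0.4, 0.1]
opening: 0.0931
```

Emit:
apply_moves:
  series:
    - {"jaw":0,"linear":[0,0,0],"roll":0}
    - {"jaw":0,"linear":[0,0,0],"roll":0}
    - {"jaw":0,"linear":[0,0,0],"roll":0}
    - {"jaw":0,"linear":[0,0,0],"roll":0}
    - {"jaw":0,"linear":[0,0,0],"roll":0}
    - {"jaw":0,"linear":[0,0,0],"roll":0}
  force: 3

```text
t: 8.07
tool_pos: [0.5536, -0.201, 0.0672]
orientation: [1.416, 1.058, -1.417]
force: [2.9, -0.6, -0.0]
opening: 0.0544
```

```bash
python3 - <<'E'
from h import *
plan(.554,-.201,.056)
E
```

```text
t 8.075 tcp [ 0.5536 -0.201   0.0672] q [-4.340e-01  1.920e-01  1.654e+00 -1.000e-03  1.295e+00 -1.470e-01] yaw -0.2868 tilt [ 0.001 -0.002 -1.   ] F [ 2.9 -0.6 -0. ] M [-0.23 -0.4  -0.01] op 0.0544
lin [ 0.0187  0.0006 -0.0002]
```

The jaws stop at 54.4 mm, the cap's diameter, so they are centred along the jaw axis. I'll open slightly, go 12 mm deeper and regrip.

Emit:
apply_moves:
  series:
    - {"jaw":-0.5,"linear":[0,0.0005,0],"roll":0}
    - {"jaw":-0.5,"linear":[0,0.0005,0],"roll":0}
    - {"jaw":-0.5,"linear":[0.007,0.0005,0],"roll":0}
    - {"jaw":-0.5,"linear":[0.014,0.0005,0],"roll":0}
    - {"jaw":-0.5,"linear":[0.02,0.0005,0],"roll":0}
    - {"jaw":-0.5,"linear":[0.02,0.0005,0],"roll":0}
    - {"jaw":0.2,"linear":[0.02,0.0005,0],"roll":0}
    - {"jaw":0.2,"linear":[0.02,0.0005,0],"roll":0}
    - {"jaw":0.2,"linear":[0.02,0.0005,0],"roll":0}
    - {"jaw":0.2,"linear":[0.02,0.0005,0],"roll":0}
  force: 3

```text
t: 9.32
tool_pos: [0.5541, -0.2012, 0.0554]
orientation: [1.417, 1.058, -1.417]
force: [-0.6, -0.6, 0.9]
opening: 0.0538
```

Emit:
apply_moves:
  series:
    - {"jaw":1,"linear":[0,0,0],"roll":0}
    - {"jaw":1,"linear":[0,0,0],"roll":0}
    - {"jaw":1,"linear":[0,0,0],"roll":0}
  force: 35

```text
t: 9.7
tool_pos: [0.5541, -0.2012, 0.0554]
orientation: [1.417, 1.058, -1.417]
force: [-0.4, -0.3, -0.2]
opening: 0.0534
```

```bash
python3 - <<'E'
from h import *
plan(.554,-.201,.056)
E
```

```text
t 9.7 tcp [ 0.5541 -0.2012  0.0554] q [-4.340e-01  2.050e-01  1.661e+00 -1.000e-03  1.273e+00 -1.470e-01] yaw -0.2868 tilt [ 0.001 -0.002 -1.   ] F [-0.4 -0.3 -0.2] M [-0.09  0.09 -0.01] op 0.0534
lin [-0.001  -0.0002 -0.0002]
```

Emit:
apply_moves:
  series:
    - {"jaw":1,"linear":[0,0,0],"roll":-0.2}
    - {"jaw":1,"linear":[0,0,0],"roll":-0.4}
    - {"jaw":1,"linear":[0,0,0],"roll":-0.6}
    - {"jaw":1,"linear":[0,0,0],"roll":-0.8}
    - {"jaw":1,"linear":[0,0,0],"roll":-1.0}
    - {"jaw":1,"linear":[0,0,0],"roll":-1.0}

```text
t: 10.45
tool_pos: [0.5541, -0.2012, 0.0554]
orientation: [1.032, 1.31, -1.034]
force: [0.4, 0.1, 1.3]
opening: 0.0537
```

```bash
python3 - <<'E'
from h import *
plan(.5541,-.2012,.0554)
E
```

```text
t 10.45 tcp [ 0.5541 -0.2012  0.0554] q [-4.340e-01  2.050e-01  1.661e+00 -1.000e-03  1.273e+00 -6.700e-01] yaw 0.2362 tilt [ 0.001 -0.002 -1.   ] F [0.4 0.1 1.3] M [-0.06  0.01  0.03] op 0.0537
lin [0.     0.     0.0001]
```

Emit:
apply_moves:
  series:
    - {"jaw":1,"linear":[0,0,0],"roll":-0.2}
    - {"jaw":1,"linear":[0,0,0],"roll":-0.4}
    - {"jaw":1,"linear":[0,0,0],"roll":-0.6}
    - {"jaw":1,"linear":[0,0,0],"roll":-0.8}
    - {"jaw":1,"linear":[0,0,0],"roll":-1.0}
    - {"jaw":1,"linear":[0,0,0],"roll":-1.0}

```text
t: 11.2
tool_pos: [0.5542, -0.2012, 0.0554]
orientation: [0.635, 1.474, -0.637]
force: [2.1, 0.4, -0.1]
opening: 0.0535
```

Emit:
apply_moves:
  series:
    - {"jaw":1,"linear":[0,0,0],"roll":-0.2}
    - {"jaw":1,"linear":[0,0,0],"roll":-0.4}
    - {"jaw":1,"linear":[0,0,0],"roll":-0.6}
    - {"jaw":1,"linear":[0,0,0],"roll":-0.8}
    - {"jaw":1,"linear":[0,0,0],"roll":-1.0}
    - {"jaw":1,"linear":[0,0,0],"roll":-1.0}

```text
t: 11.95
tool_pos: [0.5543, -0.2011, 0.0554]
orientation: [0.23, 1.557, -0.232]
force: [1.8, 0.4, 0.5]
opening: 0.0537
```

```bash
python3 - <<'E'
from h import *
plan(.5541,-.2012,.0554)
E
```

```text
t 11.95 tcp [ 0.5543 -0.2011  0.0554] q [-4.340e-01  2.050e-01  1.661e+00 -1.000e-03  1.273e+00 -1.711e+00] yaw 1.2767 tilt [ 0.001 -0.002 -1.   ] F [1.8 0.4 0.5] M [ 0.08 -0.23 -0.02] op 0.0537
lin [ 0.0001 -0.0002 -0.0003]
```

Emit:
apply_moves:
  series:
    - {"jaw":1,"linear":[0,0,0],"roll":-0.2}
    - {"jaw":1,"linear":[0,0,0],"roll":-0.4}
    - {"jaw":1,"linear":[0,0,0],"roll":-0.6}
    - {"jaw":1,"linear":[0,0,0],"roll":-0.8}
    - {"jaw":1,"linear":[0,0,0],"roll":-1.0}
    - {"jaw":1,"linear":[0,0,0],"roll":-1.0}

```text
t: 12.7
tool_pos: [0.5543, -0.2011, 0.0554]
orientation: [-0.178, 1.562, 0.175]
force: [0.2, 0.4, 0.3]
opening: 0.0535
```

Emit:
apply_moves:
  series:
    - {"jaw":1,"linear":[0,0,0],"roll":-0.09}
    - {"jaw":1,"linear":[0,0,0],"roll":-0.09}
    - {"jaw":1,"linear":[-0.002,0,0],"roll":-0.09}
    - {"jaw":1,"linear":[-0.005,0,0],"roll":-0.09}
    - {"jaw":1,"linear":[-0.008,0,0],"roll":-0.09}

```text
t: 13.32
tool_pos: [0.5542, -0.201, 0.0603]
orientation: [-0.214, 1.559, 0.212]
force: [1.3, -0.8, -1.8]
opening: 0.0535
```

```bash
python3 - <<'E'
from h import *
plan(.5541,-.2012,.15)
E
```

```text
t 13.325 tcp [ 0.5542 -0.201   0.0603] q [-4.340e-01  2.000e-01  1.658e+00 -1.000e-03  1.282e+00 -2.276e+00] yaw 1.8421 tilt [ 0.001 -0.001 -1.   ] F [ 1.3 -0.8 -1.8] M [ 0.04 -0.19 -0.02] op 0.0535
lin [-0.1495 -0.0005 -0.0002]
```

It came free: 5 mm up with only 1.8 N. Lifting.

Emit:
apply_moves:
  series:
    - {"jaw":1,"linear":[-0.02,0,0],"roll":0}
    - {"jaw":1,"linear":[-0.05,0,0],"roll":0}
    - {"jaw":1,"linear":[-0.09,0,0],"roll":0}
    - {"jaw":1,"linear":[-0.13,0,0],"roll":0}
    - {"jaw":1,"linear":[-0.16,0,0],"roll":0}
    - {"jaw":1,"linear":[-0.16,0,0],"roll":0}

```text
t: 14.08
tool_pos: [0.5553, -0.2015, 0.1588]
orientation: [-0.216, 1.556, 0.21]
force: [0.6, -0.1, -0.1]
opening: 0.0535
```

```bash
python3 - <<'E'
from h import *
plan(.507,.231,.15)
shot("side","s7",(350,90,530,310),2.6)
E
```

```text
t 14.075 tcp [ 0.5553 -0.2015  0.1588] q [-4.340e-01  1.170e-01  1.564e+00 -1.000e-03  1.455e+00 -2.276e+00] yaw 1.842 tilt [ 0.004 -0.003 -1.   ] F [ 0.6 -0.1 -0.1] M [ 0.05  0.04 -0.02] op 0.0535
lin [0.012  0.716  0.1155]
```

View pics/s7.png

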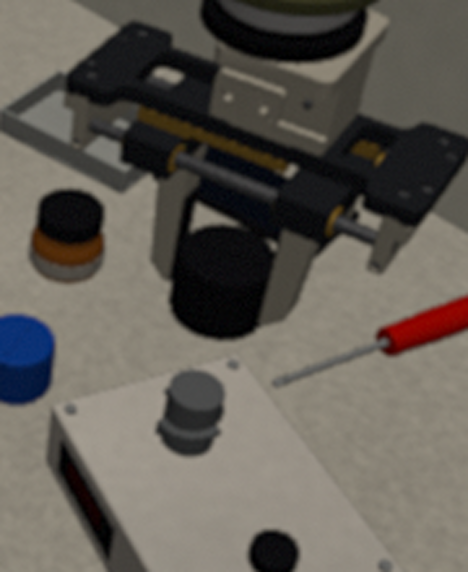

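The cap is held upright between the fingers and the bare neck is visible at (190,410). Moving to the left dish.

Emit:
apply_moves:
  series:
    - {"jaw":1,"linear":[0,0.05,0.008],"roll":0}
    - {"jaw":1,"linear":[0,0.13,0.021],"roll":0}
    - {"jaw":1,"linear":[0,0.22,0.035],"roll":0}
    - {"jaw":1,"linear":[0,0.31,0.05],"roll":0}
    - {"jaw":1,"linear":[0,0.4,0.065],"roll":0}
    - {"jaw":1,"linear":[0,0.49,0.079],"roll":0}
    - {"jaw":1,"linear":[0,0.57,0.092],"roll":0}
    - {"jaw":1,"linear":[0,0.64,0.103],"roll":0}
    - {"jaw":1,"linear":[0,0.69,0.111],"roll":0}
    - {"jaw":1,"linear":[0,0.716,0.1155],"roll":0}
    - {"jaw":1,"linear":[0,0.716,0.1155],"roll":0}
    - {"jaw":1,"linear":[0,0.716,0.1155],"roll":0}

```text
t: 15.62
tool_pos: [0.5062, 0.2303, 0.1556]
orientation: [-0.215, 1.559, 0.21]
force: [0.4, 0.4, -0.7]
opening: 0.0534
```

```bash
python3 - <<'E'
from h import *
plan(.507,.231,.02)
E
```

```text
t 15.625 tcp [0.5062 0.2303 0.1556] q [ 0.337  0.031  1.66  -0.003  1.449 -1.504] yaw 1.8414 tilt [ 0.002 -0.003 -1.   ] F [ 0.4  0.4 -0.7] M [ 0.05  0.03 -0.02] op 0.0534
lin [0.2261 0.0015 0.0014]
```

Lower to 15 mm above the dish floor and check with a picture, with the expected dish rim and cap bottom overlaid.

Emit:
apply_moves:
  series:
    - {"jaw":1,"linear":[0.05,0.0015,0.0014],"roll":0}
    - {"jaw":1,"linear":[0.11,0.0015,0.0014],"roll":0}
    - {"jaw":1,"linear":[0.17,0.0015,0.0014],"roll":0}
    - {"jaw":1,"linear":[0.22,0.0015,0.0014],"roll":0}
    - {"jaw":1,"linear":[0.248,0.0015,0.0014],"roll":0}
    - {"jaw":1,"linear":[0.248,0.0015,0.0014],"roll":0}

```text
t: 16.38
tool_pos: [0.5063, 0.2299, 0.0058]
orientation: [-0.214, 1.561, 0.209]
force: [1.4, -0.0, -1.2]
opening: 0.0535
```

```bash
python3 - <<'E'
from h import *
plan(.507,.231,-.0086)
shot("side","s8"); p=read_state()["tool_pos"]; x0,y0,x1,y1=180,60,340,200; k=4
im=cv2.convertScaleAbs(cv2.resize(cv2.imread("pics/s8_raw.png")[y0:y1,x0:x1],None,fx=k,fy=k,interpolation=cv2.INTER_CUBIC),alpha=1.8)
def C(c,r,z,col): cv2.polylines(im,[((proj("s8",[(c[0]+r*np.cos(t),c[1]+r*np.sin(t),z) for t in np.linspace(0,6.2,50)])-[x0,y0]+.5)*k).astype(int)],True,col,1)
C((.507,.231),.078,.015,(0,0,255)); C(p,.027,p[2]+.0126,(0,255,255)); C(p,.027,p[2]+.0566,(0,255,255))
cv2.imwrite("pics/o8.png",im)
E
```

```text
t 16.375 tcp [0.5063 0.2299 0.0058] q [ 0.336  0.186  1.783 -0.004  1.174 -1.502] yaw 1.8403 tilt [-0.    -0.004 -1.   ] F [ 1.4 -0.  -1.2] M [ 0.07 -0.01  0.02] op 0.0535
lin [0.024  0.0016 0.0017]
```

View pics/o8.png

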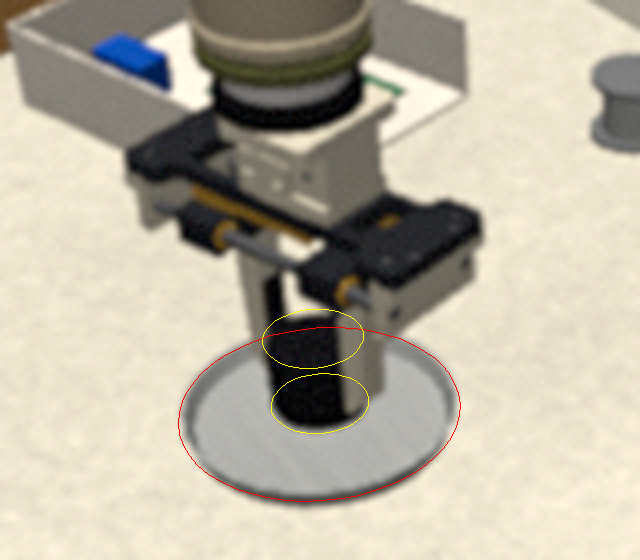

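The overlay matches: the cap hangs above the centre of the left dish. Lowering the last 14 mm while watching the force.

Emit:
apply_moves:
  series:
    - {"jaw":1,"linear":[0.008,0,0],"roll":0}
    - {"jaw":1,"linear":[0.015,0,0],"roll":0}
    - {"jaw":1,"linear":[0.02,0,0],"roll":0}
    - {"jaw":1,"linear":[0.02,0,0],"roll":0}

```text
t: 16.92
tool_pos: [0.5071, 0.2304, -0.005]
orientation: [-0.214, 1.559, 0.209]
force: [0.0, 0.6, -1.0]
opening: 0.0536
```

Emit:
apply_moves:
  series:
    - {"jaw":1,"linear":[0.001,0,0],"roll":0}
    - {"jaw":1,"linear":[0.002,0,0],"roll":0}
    - {"jaw":1,"linear":[0.003,0,0],"roll":0}

```text
t: 17.3
tool_pos: [0.5072, 0.2304, -0.0068]
orientation: [-0.214, 1.559, 0.209]
force: [0.1, 0.2, 0.0]
opening: 0.0535
```

Emit:
apply_moves:
  series:
    - {"jaw":1,"linear":[0.001,0,0],"roll":0}
    - {"jaw":1,"linear":[0.002,0,0],"roll":0}
    - {"jaw":1,"linear":[0.003,0,0],"roll":0}

```text
t: 17.68
tool_pos: [0.5072, 0.2304, -0.0086]
orientation: [-0.214, 1.559, 0.209]
force: [-0.7, -0.9, 4.6]
opening: 0.0538
```

Contact at 4.6 N, at the expected height. Release, then retreat.

Emit:
apply_moves:
  series:
    - {"jaw":-0.6,"linear":[0,0,0],"roll":0}
    - {"jaw":-0.6,"linear":[0,0,0],"roll":0}
    - {"jaw":-0.6,"linear":[0,0,0],"roll":0}
    - {"jaw":-0.6,"linear":[0,0,0],"roll":0}
    - {"jaw":-0.6,"linear":[0,0,0],"roll":0}
    - {"jaw":-0.6,"linear":[-0.02,0,0],"roll":0}
    - {"jaw":-0.6,"linear":[-0.06,0,0],"roll":0}
    - {"jaw":-0.6,"linear":[-0.12,0,0],"roll":0}
    - {"jaw":-0.6,"linear":[-0.2,0,0],"roll":0}
    - {"jaw":-0.6,"linear":[-0.27,0,0],"roll":0}
    - {"jaw":-0.6,"linear":[-0.27,0,0],"roll":0}
    - {"jaw":-0.6,"linear":[-0.27,0,0],"roll":0}

```text
t: 19.18
tool_pos: [0.5069, 0.2309, 0.1535]
orientation: [-0.214, 1.559, 0.209]
force: [0.4, -0.3, 0.7]
opening: 0.0744
```

```bash
python3 - <<'E'
from h import *
plan(.507,.231,.2)
shot("side","s9"); x0,y0,x1,y1=180,60,340,200; k=4
im=cv2.convertScaleAbs(cv2.resize(cv2.imread("pics/s9_raw.png")[y0:y1,x0:x1],None,fx=k,fy=k,interpolation=cv2.INTER_CUBIC),alpha=1.8)
def C(c,r,z,col): cv2.polylines(im,[((proj("s9",[(c[0]+r*np.cos(t),c[1]+r*np.sin(t),z) for t in np.linspace(0,6.2,50)])-[x0,y0]+.5)*k).astype(int)],True,col,1)
C((.507,.231),.078,.015,(0,0,255)); C((.507,.2305),.027,.048,(0,255,255))
cv2.imwrite("pics/o9.png",im)
E
```

```text
t 19.175 tcp [0.5069 0.2309 0.1535] q [ 0.338  0.035  1.66  -0.003  1.446 -1.502] yaw 1.8407 tilt [ 0.002 -0.003 -1.   ] F [ 0.4 -0.3  0.7] M [-0.01 -0.01  0.02] op 0.0744
lin [-0.0775 -0.0001  0.0003]
```

View pics/o9.png

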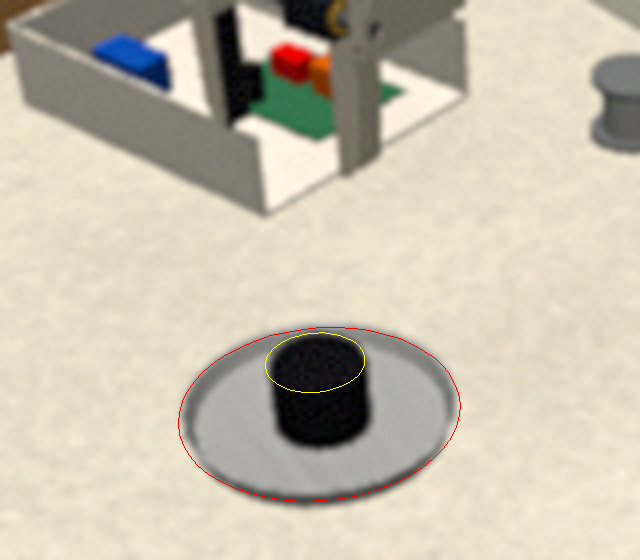

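The cap stands upright at (320,390), near the middle of the dish, and the gripper is clear above it. Handing in.

```bash
python3 -c "
from plant import *
print(close_job())"
```

```text
the job is handed in; nothing more can be done
None
```

I unscrewed the black cap about 122° counter-clockwise in one grasp, since the last joint's range allowed it. I then lifted it off and set it upright in the left-most of the two round dishes. The job was handed in at about 19 s of the 48 s allowed; no verdict was reported.

**Last checks:** The final side picture shows the cap upright within a few mm of the dish's centre. The dish is where it was, and the gripper is open and about 15 cm clear, with about 1 N or less on the wrist. While the cap came off, the wrist force I read was no more than about 2 N, and it was 4.6 N at set-down. The bare neck was visible after the lift.

**What disagreed:** In the pictures the fingertips sat about 24 mm higher along the tool axis than the reported TCP. I confirmed this with a gentle test close above the cap and corrected all grasp and placing heights for it. Sideways the tool agreed with the cap's position to within about 1 mm. One set of readings had first suggested a sideways offset of up to 27 mm, but the test close ruled that out.

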